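# Seat the laser head in its corner bracket and hold it for clamping

### The job

Slide the laser head over the optical table, flat and without lifting it, into the corner bracket: barrel end square against the short stop and long side against the long stop. Press it snugly against both stops at once and finish while still holding it pressed there, so that it can be clamped down. Leave the loose forks, post and screwdriver lying where they are.

Things in the scene. Friction and masses are not known exactly. Their poses are not given: they have to be found in the camera images.
- laser: Laser head: bare aluminium box with black end plates on an aluminium base plate. Loose, 0.5 to 0.8 kg; base friction 0.3 to 0.4. Base plate 120 (x) x 64 (y) x 10 mm; it alone meets the stops. The housing on it is 48 mm wide. A barrel sticks out of the +x end, a supply socket (14 mm thick, to x = -66 mm) out of the -x end. Origin: centre of the underside; x along its length to the barrel, z up.
- laser_housing_top (a point): Centre of the top of the laser's housing, 52 mm above its origin. The housing, 108 (x) x 48 (y) mm, stands centred on the base plate from 10 to 52 mm above the table (the base juts out 8 mm on each long side, 6 mm at each end); it can be gripped across its 48 mm from above.
- laser_front_corner (a point): Corner of the laser's base plate, at the underside: 60 mm ahead (barrel end) and 32 mm to the left (+y) of its origin. It comes to the bracket's origin when the laser is home.
- laser_barrel_tip (a point): Tip of the laser's steel barrel, 18 mm thick: 70 mm ahead of the origin, axis 32 mm above the table. At the start it points roughly away from the robot (within 0.6 rad of world +x).
- bracket: L-shaped corner bracket of bare aluminium, screwed to the table (fixed), yaw within 0.3 rad. Origin: where the planes of its two stop faces cross, at table height. Long stop's face: plane y = 0, the laser comes to it from -y. Short stop's face: plane x = 0, the laser comes from -x. Its foot, 6 mm thick, lies outside the stops, out to x = 48 and y = 48 mm, with screw heads up to 12 mm high.
- long_stop: The bracket's long stop: a lip 12 mm thick and 14 mm high, its face from x = -107 to -11 mm along the bracket's x axis. Origin and axes are those of the bracket.
- short_stop: The bracket's short stop: a lip 12 mm thick and 14 mm high, its face from y = -55 to -11 mm along the bracket's y axis; the laser's barrel passes above it. Origin and axes are those of the bracket. Beyond it a steering mirror on a post, 62 mm high and 50 mm wide, stands fixed at x = 150, y = -32 mm of the bracket: keep clear of it.
- home (a point): Where the laser's origin belongs: 60 mm to -x and 32 mm to -y of the bracket's origin, at table height; the laser's x axis then points along the bracket's x axis.
- fork_a: Bystander: loose steel clamping fork, 72 x 32 x 10 mm, lying flat, left of the bracket. Origin: underside, about its middle.
- fork_b: Bystander: a second loose clamping fork of the same size, lying to the right and ahead. Origin as for the first.
- driver: Bystander: black-handled screwdriver, 170 mm long, lying between the robot and the work. Origin on its underside.
- post: Bystander: loose steel optical post, 32 mm foot, 25 mm thick, 76 mm high, standing to the right of the mirror. Origin: centre of its underside.
There are look-alikes about, which are no part of the job. Of the things that look like the laser, the smallest one is meant.

How it is judged:
By the outcome, as a careful person would: the job done as asked, in the order asked, and still so for the second after the job is handed in, while the arm keeps its last pose, push and grip.
It also fails if it takes over 64 s, if anything falls off the work surface, if the arm or the gripper's body presses on something with over 40 N, if the wrist force passes 120 N, or if a joint passes its speed limit or range.

### The arm

A 6-joint arm with a two-finger parallel gripper is mounted at the origin on the work surface. World frame = base frame: x ahead of the robot, y to its left, z up, the work surface at z = 0. Lengths are in m, angles in degrees, forces in N, time in s.
With the tool pointing down it reaches from about 0.25 to 0.725 m from the base axis. Payload 9.7 kg.
Tool frame: the origin (TCP) lies at the very end of the fingers, on their centre line; the grasp point (between the pads) lies 19 mm behind it; z points along the fingers, y is the line along which they close (so a half turn about z gives the same grasp; the last joint's range is limited). The gripper opens to 85 mm and grips with 20 to 120 N. Pads are 22 mm wide; open, the fingers measure 114 mm over their backs; the gripper's body (76 mm by 85 mm) begins 54 mm behind the grasp point. The pads swing forward as they close: fully open they stand 13 mm farther back than shut.
Start: joints at [-76.834, 4.979, 10.078, 95.1, 0, 90], TCP at [0.125, -0.536, 0.231] pointing down, gripper open.
Joint ranges: [-179.16, 179.16], [-48.56, 103.87], [-65.8, 70.77], [-126.05, 130.52], [-82.76, 87.17], [-180, 180]. Speed limits (degrees/s): [127.2, 127.2, 147.25, 180, 180, 180].

### API

Orientations are given as [roll, pitch, yaw] about the fixed x, y, z axes, in that order (R = Rz(yaw) Ry(pitch) Rx(roll)).
In Python, from workcell import bot gives the robot as it stands.
- The arm moves only by the tool step_arm, never from a script. Its argument "targets" is a list of rows, each a list of 3 entries, a list of its own where there are three numbers: the opening, from 0 (shut) to 1 (fully open), then the shift along the world's x, y, z in mm, then the turn, a rotation vector about the world's x, y, z in rad. In form: [[grip, [tx, ty, tz], [wx, wy, wz]], ...]. A call has 1 to 8 rows; each row is the pose to reach, as a shift and turn from the pose commanded when the call began; what a row does not reach only later rows make up. A row lasts 1/10 s, in which the tool goes at most 50 mm and 8.59 degrees, less where a joint would pass 70% of its speed; a pose out of reach is approached as far as the arm can. A call with a gripper value outside its range is refused whole. The fingers move at their own pace and stop on an object; "force" is the grip in N (left out, the last holds). Time passes only in rows, so rows that repeat a pose let the fingers close. It gives the time, the measured TCP pose, the force, the opening and the grip force at its end, in the units of the state.
- bot.get_obs(): the state, without advancing time (a new reading comes with each control period).
- bot.camera(name): name is "scene" or "top" or "wrist"; returns (picture, depth): 420x560x3 uint8, red, green, blue; 420x560 float32, m along the optical axis (not along the pixel's ray), 0 where there is no reading.
- bot.camera_params(name): a dict with "K" (3x3 intrinsics, pixels), "k1" (the pictures are not rectified: a ray, as slopes to the right and down, at radius r is drawn at 1 + k1 r^2 times it, then the intrinsics apply), "R" (3x3) and "t" (3): a world point X has camera coordinates R X + t. Camera axes: x right, y down, z forward; pixel columns grow to the right and rows downward; lengths in m; the calibration is good to about 2 mm. A picture is of the moment at which its call begins: read the wrist's pose just before it. camera_params takes no time and is no camera call; for the wrist camera it gives the pose at the moment of the call.
- bot.job_done(): hands the job in; it is judged then, once.
The state is a dict: "time": time; "q": joint angles; "qd": joint speeds; "joint_efforts": joint torques, N m; "ee_pos": TCP position; "tcp_rot": TCP orientation; "wrist_force": force on the tool from outside, world axes, zero at the start; "torque": the same for the moment, N m; "opening": finger opening in m; "grasp_force": force on a finger pad.
Only numpy, scipy, OpenCV 4.12 (cv2) and the standard library are available. Lean on these libraries where they do the work, as an engineer would, in place of code of your own. Each camera call takes 0.05 s, during which the arm holds its last target. There are 200 camera calls.

## Working session

There is one attempt and no reset: what is moved stays moved. The work goes in short steps, Python scripts to look and compute and a tool call to move; the robot and the scene stay as the last step left them, time stands still between calls to the robot, and variables do not carry over. Pictures are saved under pics/ and viewed, at most 10 in all, crops included, and the job is handed in when it is done.

Besides the shell and the picture viewer there is one more tool, called by a JSON object that holds its "api" and its "payload", one argument or row to a line. step_arm: Moves the arm, as the interface text tells. Its arguments: {"type":"object","properties":{"targets":{"type":"array","items":{"type":"array"}},"force":{"type":"number"}},"required":["targets"]}

```bash
mkdir -p pics; ls; cat > h.py <<'E'
import numpy as np, cv2, pickle
from workcell import bot
def shot(n,tag):
    P=bot.camera_params(n); im,d=bot.camera(n)
    cv2.imwrite(f'pics/{tag}.png',im[:,:,::-1]); pickle.dump((P,im,d),open(f'pics/{tag}.pkl','wb')); return P,im,d
def load(tag): return pickle.load(open(f'pics/{tag}.pkl','rb'))
def slopes(P,uv):
    K=np.array(P['K']); uv=np.atleast_2d(uv).astype(float)
    return cv2.undistortPoints(uv.reshape(-1,1,2),K,np.array([P['k1'],0,0,0.]),).reshape(-1,2)
def onplane(P,uv,z):
    R=np.array(P['R']);t=np.array(P['t']);s=slopes(P,uv)
    d=np.c_[s,np.ones(len(s))]@R; c=-R.T@t
    return c+d*((z-c[2])/d[:,2])[:,None]
def cloud(P,D):
    h,w=D.shape;u,v=np.meshgrid(np.arange(w),np.arange(h))
    s=slopes(P,np.c_[u.ravel(),v.ravel()]);d=D.ravel()[:,None]
    return ((np.c_[s,np.ones(len(s))]*d-np.array(P['t']))@np.array(P['R'])).reshape(h,w,3)
def proj(P,X):
    X=np.atleast_2d(X).astype(float);return cv2.projectPoints(X,cv2.Rodrigues(np.array(P['R']))[0],np.array(P['t']),np.array(P['K']),np.array([P['k1'],0,0,0.]))[0].reshape(-1,2)
E
python3 - <<'E'
from h import *
a=shot('top','top0')[1];b=shot('scene','scene0')[1]
o=bot.get_obs();print(o['ee_pos'],o['tcp_rot'],o['time'])
for n in('top','scene','wrist'):
  P=bot.camera_params(n);print(n,np.array(P['K'])[0,0],P['k1'],-np.array(P['R']).T@P['t'])
E
```

```text
pics
[ 0.12523074 -0.5353389   0.23065304] [-1.79930810e+02  1.35977565e-03  1.31661310e+01] 0.1
top 529.3538668468735 -0.02732515307559534 [ 0.43335027 -0.01319484  1.19853733]
scene 470.38814625260255 -0.08191047114623091 [1.31813631 0.19541224 0.73723583]
wrist 368.1473950039007 -0.05573865093427472 [ 0.19326536 -0.52017374  0.3728619 ]
```

View pics/top0.png

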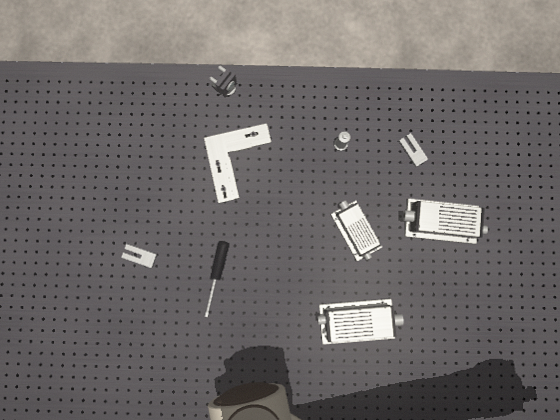

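View pics/scene0.png

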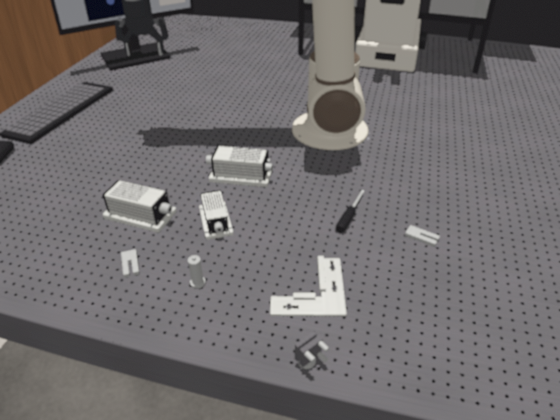

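The top view shows three laser-like boxes, at (356,231), (443,220) and (357,322). The one at (356,231) is clearly the smallest, and its barrel at (345,206) points away from the robot, so it fits the description. The bracket's corner is near (229,152), the mirror is at (224,82), the post at (343,140), the forks at (139,256) and (413,149), and the driver at (217,275). I'll enlarge the target and the bracket, and measure from the depth.

```bash
python3 - <<'E'
from h import *
P,im,D=load('top0')
c=im[115:270,190:395,::-1]; cv2.imwrite('pics/crop1.png',cv2.resize(c,None,fx=3.8,fy=3.8,interpolation=cv2.INTER_CUBIC))
C=cloud(P,D)
Ps,ims,Ds=load('scene0'); Cs=cloud(Ps,Ds)
for nm,(u0,u1,v0,v1) in dict(small=(325,388,195,265),right=(398,492,192,250),low=(312,408,292,350)).items():
  X=C[v0:v1,u0:u1].reshape(-1,3)
  for lo,hi in((.036,.09),(.005,.016)):
    m=(X[:,2]>lo)&(X[:,2]<hi); Y=X[m]
    r=cv2.minAreaRect(Y[:,:2].astype(np.float32)*1000); print(nm,lo,m.sum(),np.median(Y[:,2]).round(4),r)
# scene-cam check of small laser
X=Cs[185:240,195:238].reshape(-1,3); Y=X[(X[:,2]>.036)]
print('scene small',np.median(Y[:,2]),cv2.minAreaRect(Y[:,:2].astype(np.float32)*1000))
X=C[118:208,200:275].reshape(-1,3);print('bracket z hist',np.histogram(X[:,2],bins=np.arange(-.006,.022,.002)))
np.set_printoptions(linewidth=200)
print((C[130:200:6,200:276:4,2]*1000).round(0).astype(int))
E
```

```text
small 0.036 1222 0.0515 ((516.08740234375, -183.30447387695312), (135.7987823486328, 48.72781753540039), 29.85665512084961)
small 0.005 322 0.0099 ((517.0374755859375, -184.38479614257812), (155.93856811523438, 137.71583557128906), 0.8688533306121826)
right 0.036 2323 0.0684 ((540.489013671875, -375.0401916503906), (184.62034606933594, 65.24195098876953), 84.90379333496094)
right 0.005 541 0.0126 ((543.71142578125, -384.0040283203125), (128.80270385742188, 203.34701538085938), 6.173472881317139)
low 0.036 2354 0.0685 ((314.5868835449219, -190.00762939453125), (65.00367736816406, 182.2396240234375), 6.712987422943115)
low 0.005 525 0.0125 ((317.57427978515625, -201.4696502685547), (121.40510559082031, 202.97650146484375), 3.7240209579467773)
scene small 0.052599956099253366 ((887.1220703125, 3.0477752685546875), (942.5311889648438, 52.390411376953125), 27.23300552368164)
bracket z hist (array([ 145,  618, 1292, 1457,  960,  790,  618,  348,  166,  121,  115,
         52,   13]), array([-0.006, -0.004, -0.002,  0.   ,  0.002,  0.004,  0.006,  0.008,
        0.01 ,  0.012,  0.014,  0.01
[... 497 characters left out ...]
-5    1    3]
 [  -2    0    0    8   10    4    9   15    4    0    1   -3   -5    3    3   -5   -1   -1   -2]
 [   0    2    4    3    8    6    8   13    7    1   -1   -3    3    0    2   -1   -3    3   -3]
 [   0   -3    3    0   10    7    6   12   19    2    1    0   -2   -2    2    2    2    0    1]
 [   1    0    0   -1    5   10    9    5   19    2   -3    3    0    6    0    1    2    2   -1]
 [  -1   -1   -2   -1    9    6    8    8   15    7   -3    4    1   -3    0   -5   -1   -1    2]
 [  -3   -2   -4   -1    6    5   10    5   12   11   -2    1    2   -1   -5   -3    2    1   -2]
 [  -5   -3    0    1   -1    3    7   11    5   13    0    3    2   -1    3   -5    3    1    0]]
```

View pics/crop1.png

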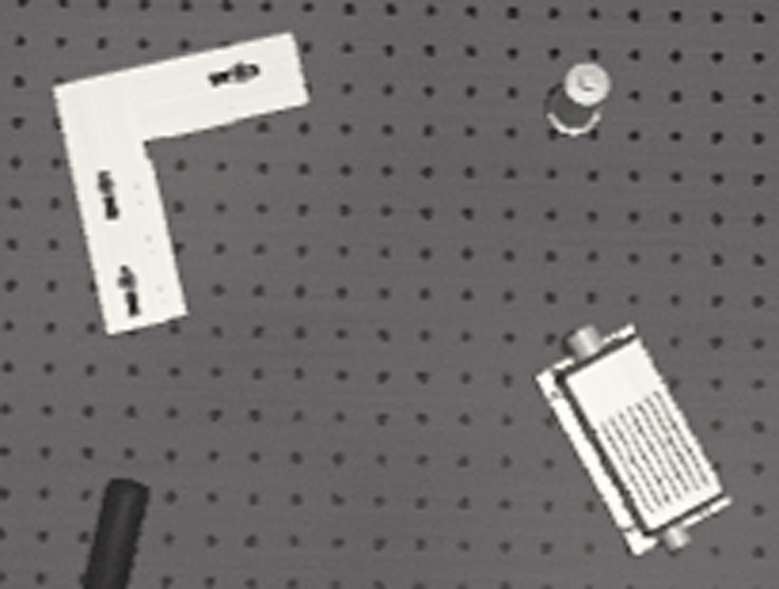

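The crop confirms it: the small laser's housing is at about (645,430) in the crop, with its barrel at (583,342) and socket at (678,537). Its measured top is at 51.5 mm, against 68 mm for the two larger ones. The bracket's inner corner is at (145,142). Next I'll fit the bracket's pose.

```bash
cat > fit.py <<'E'
from h import *
from scipy.optimize import minimize
S=4
def lips(): return [[(-107,0),(-107,12),(-11,12),(-11,0)],[(0,-55),(12,-55),(12,-11),(0,-11)]]
foot=[(-107,48),(48,48),(48,-55),(2,-55),(2,2),(-107,2)]
def world(p,pts,z):
    c,s=np.cos(p[2]),np.sin(p[2]);q=np.array(pts,float)/1000
    return np.c_[p[0]+c*q[:,0]-s*q[:,1],p[1]+s*q[:,0]+c*q[:,1],np.full(len(q),z)]
def render(P,p,shape):
    m=np.zeros((shape[0]*S,shape[1]*S),np.uint8)
    def f(X): cv2.fillPoly(m,[np.round(((proj(P,X)+.5)*S-.5)*16).astype(np.int32)],255,shift=4)
    for z in(0,.006): f(world(p,foot,z))
    for l in lips():
        f(cv2.convexHull(np.r_[proj(P,world(p,l,0)),proj(P,world(p,l,.014))].astype(np.float32)) if 0 else world(p,l,.014)); f(world(p,l,.006))
    return cv2.resize(m,shape[::-1],interpolation=cv2.INTER_AREA)/255.
def fit(P,im,box,p0):
    u0,u1,v0,v1=box; g=cv2.cvtColor(im,cv2.COLOR_RGB2GRAY).astype(float)
    t=np.clip((g-80)/(225-80),0,1)[v0:v1,u0:u1]
    f=lambda p:(np.abs(render(P,[p[0]/1e3,p[1]/1e3,p[2]/100],im.shape[:2])[v0:v1,u0:u1]-t)).sum()
    x0=np.array([p0[0]*1e3,p0[1]*1e3,p0[2]*100]); 
    r=minimize(f,x0,method='Nelder-Mead',options=dict(initial_simplex=np.r_[[x0],x0+np.diag([6,6,4])],xatol=.05,fatol=.05))
    return r.x/[1e3,1e3,100],r.fun,f(x0)
E
python3 - <<'E'
from fit import *
P,im,D=load('top0')
p0=onplane(P,[[228.5,152]],.0)[0];print(p0)
for a in(.15,.25):print('top',fit(P,im,(195,280,118,210),[p0[0],p0[1],a]))
Ps,ims,_=load('scene0');print('scene',fit(Ps,ims,(260,355,250,322),[p0[0],p0[1],.22]))
C=cloud(P,D)[195:265,325:388].reshape(-1,3);Y=C[C[:,2]>.046];print(cv2.minAreaRect(Y[:,:2].astype(np.float32)*1000),Y[:,:2].mean(0))
E
```

```text
[0.68954083 0.10864708 0.        ]
top (array([0.68761486, 0.10838069, 0.25278808]), np.float64(1286.8918187964841), np.float64(1531.0050033806626))
top (array([0.6879211 , 0.10859263, 0.25420581]), np.float64(1289.4713995943205), np.float64(1336.7583502366465))
scene (array([0.68512073, 0.10569494, 0.25799501]), np.float64(1719.4320486815416), np.float64(1893.6546315077758))
((473.6434631347656, -112.89251708984375), (108.16204833984375, 213.06813049316406), 29.818981170654297) [ 0.51325581 -0.18171294]
```

{"api": "step_arm", "payload": {
  "targets": [
    [1,[50,45,0],[0,0,0.05]],
    [1,[95,90,0],[0,0,0.1]],
    [1,[140,135,0],[0,0,0.15]],
    [1,[185,180,0],[0,0,0.2]],
    [1,[225,220,0],[0,0,0.25]],
    [1,[265,260,0],[0,0,0.29]],
    [1,[290,290,0],[0,0,0.29]],
    [1,[300,300,0],[0,0,0.29]]
  ]
}}

```text
time: 0.9
ee_pos: [0.4094, -0.2514, 0.2311]
tcp_rot: [180.0, 0.0, 29.8]
wrist_force: [0.9, -0.5, -0.4]
opening: 0.0853
grasp_force: 0.0
```

{"api": "step_arm", "payload": {
  "targets": [
    [1,[20,10,0],[0,0,0]],
    [1,[20,10,0],[0,0,0]]
  ]
}}

```text
time: 1.1
ee_pos: [0.4303, -0.2413, 0.2306]
tcp_rot: [-179.9, 0.0, 30.0]
wrist_force: [-1.2, 0.5, -0.4]
opening: 0.0852
grasp_force: 0.0
```

```bash
python3 - <<'E'
from h import *
o=bot.get_obs();print(o['ee_pos'],o['tcp_rot'])
P,im,D=shot('wrist','w1'); C=cloud(P,D).reshape(-1,3)
near=np.hypot(C[:,0]-.514,C[:,1]+.184)<.1
for lo,hi in((.040,.060),(.006,.014)):
  Y=C[near&(C[:,2]>lo)&(C[:,2]<hi)]
  print(len(Y),np.median(Y[:,2]),cv2.minAreaRect(Y[:,:2].astype(np.float32)*1000))
E
```

```text
[ 0.43033183 -0.24130071  0.23055615] [-1.79947317e+02  7.19959166e-03  3.00029501e+01]
7782 0.05159145644118564 ((508.31304931640625, -190.92257690429688), (116.48942565917969, 48.48128128051758), 29.785457611083984)
1534 0.00962951120846159 ((515.1962890625, -186.94778442382812), (119.685791015625, 64.88351440429688), 30.03665542602539)
```

View pics/w1.png

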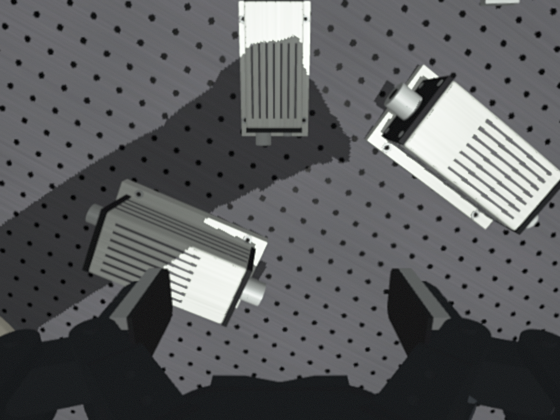

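The wrist view shows the target at the top, around (275,70), with yaw close to 30° and its base centre at about (515,-186) mm. The large look-alikes at (180,255) and (465,150) are clear of the grasp. Now I'll move above it, then descend.

{"api": "step_arm", "payload": {
  "targets": [
    [1,[35,22,0],[0,0,0]],
    [1,[70,45,-10],[0,0,0]],
    [1,[85,55,-40],[0,0,0]],
    [1,[85,55,-80],[0,0,0]],
    [1,[85,55,-115],[0,0,0]],
    [1,[85,55,-140],[0,0,0]],
    [1,[85,55,-150],[0,0,0]],
    [1,[85,55,-150],[0,0,0]]
  ]
}}

```text
time: 1.95
ee_pos: [0.5123, -0.1887, 0.0803]
tcp_rot: [-179.9, 0.1, 29.7]
wrist_force: [-0.2, -0.4, 0.9]
opening: 0.0855
grasp_force: 0.0
```

{"api": "step_arm", "payload": {
  "targets": [
    [1,[1,1,-15],[0,0,0]],
    [1,[2,2,-30],[0,0,0]],
    [1,[2,2,-42],[0,0,0]],
    [1,[2,2,-52],[0,0,0]],
    [1,[2,2,-58],[0,0,0]],
    [1,[2,2,-58],[0,0,0]],
    [1,[2,2,-58],[0,0,0]]
  ]
}}

```text
time: 2.65
ee_pos: [0.5156, -0.1863, 0.0235]
tcp_rot: [180.0, -0.0, 29.8]
wrist_force: [-0.5, 0.1, -0.9]
opening: 0.0853
grasp_force: 0.0
```

{"api": "step_arm", "payload": {
  "targets": [
    [0.7,[0,0,0],[0,0,0]],
    [0.6,[0,0,0],[0,0,0]],
    [0.5,[0,0,0],[0,0,0]],
    [0.45,[0,0,0],[0,0,0]],
    [0.45,[0,0,0],[0,0,0]],
    [0.4,[0,0,0],[0,0,0]],
    [0.4,[0,0,0],[0,0,0]],
    [0.4,[0,0,0],[0,0,0]]
  ],
  "force": 40
}}

```text
time: 3.45
ee_pos: [0.5158, -0.1862, 0.0239]
tcp_rot: [180.0, -0.0, 29.8]
wrist_force: [-1.0, 1.2, 5.7]
opening: 0.0475
grasp_force: 43.7
```

The grip is firm at 47.5 mm, with a slight downward push and no lift. Next I'll slide and turn the laser to a point about 20 mm short of both stops.

{"api": "step_arm", "payload": {
  "targets": [
    [0.4,[5,10,0],[0,0,-0.02]],
    [0.4,[13,27,0],[0,0,-0.06]],
    [0.4,[21,45,0],[0,0,-0.1]],
    [0.4,[30,63,0],[0,0,-0.14]],
    [0.4,[38,81,0],[0,0,-0.18]],
    [0.4,[47,99,0],[0,0,-0.22]],
    [0.4,[54,113,0],[0,0,-0.25]],
    [0.4,[57,120,0],[0,0,-0.265]]
  ]
}}

```text
time: 4.25
ee_pos: [0.5731, -0.066, 0.0239]
tcp_rot: [179.9, -0.0, 14.6]
wrist_force: [-2.5, -4.9, 6.0]
opening: 0.0474
grasp_force: 44.0
```

{"api": "step_arm", "payload": {
  "targets": [
    [0.4,[5,12,0],[0,0,0]],
    [0.4,[13,28,0],[0,0,0]],
    [0.4,[22,46,0],[0,0,0]],
    [0.4,[31,64,0],[0,0,0]],
    [0.4,[39,81,0],[0,0,0]],
    [0.4,[45,95,0],[0,0,0]],
    [0.4,[49,103,0],[0,0,0]],
    [0.4,[49,103,0],[0,0,0]]
  ]
}}

```text
time: 5.05
ee_pos: [0.6224, 0.0378, 0.0239]
tcp_rot: [-180.0, -0.1, 14.7]
wrist_force: [2.0, 3.6, 4.7]
opening: 0.0475
grasp_force: 43.7
```

```bash
python3 - <<'E'
from h import *
o=bot.get_obs();print(o['ee_pos'],o['tcp_rot'],o['wrist_force'],o['torque'])
P,im,D=shot('wrist','w2'); shot('top','top2');shot('scene','scene2')
E
```

```text
[0.62244331 0.0378457  0.02391346] [-1.79993193e+02 -9.58151844e-02  1.46524081e+01] [1.96588677 3.56277307 4.6568719 ] [ 0.7297855  -0.26012973 -0.06658003]
```

View pics/w2.png

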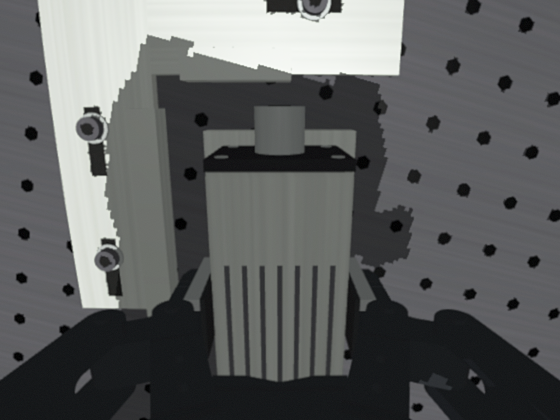

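The wrist view shows the laser parallel to the bracket and gripped between the pads, with its base front edge near row 131. The short stop's face is near row 78 (columns 160 to 400), and the long stop's edge runs from (165,105) to (177,290). I'll measure the gaps from an enlargement.

```bash
python3 - <<'E'
from h import *
P,im,D=load('w2')
c=im[50:250,130:410,::-1]; c=cv2.convertScaleAbs(c,alpha=1.6); cv2.imwrite('pics/crop2.png',cv2.resize(c,None,fx=2.8,fy=2.8,interpolation=cv2.INTER_CUBIC))
C=cloud(P,D); np.set_printoptions(linewidth=220,suppress=True)
g=cv2.cvtColor(im,cv2.COLOR_RGB2GRAY)
for u in(215,230,330,345): print('col',u,[(v,g[v,u],round(C[v,u,2]*1000)) for v in range(62,140,2)])
for v in(150,220): print('row',v,[(u,g[v,u],round(C[v,u,2]*1000)) for u in range(140,220,2)])
E
```

```text
col 215 [(62, np.uint8(118), 14), (64, np.uint8(119), 14), (66, np.uint8(118), 14), (68, np.uint8(118), 14), (70, np.uint8(119), 14), (72, np.uint8(119), 15), (74, np.uint8(118), 14), (76, np.uint8(117), 14), (78, np.uint8(118), 14), (80, np.uint8(100), 13), (82, np.uint8(68), 0), (84, np.uint8(47), -1), (86, np.uint8(49), -1), (88, np.uint8(49), -1), (90, np.uint8(48), 0), (92, np.uint8(51), 0), (94, np.uint8(49), 0), (96, np.uint8(49), -1), (98, np.uint8(51), 0), (100, np.uint8(50), -1), (102, np.uint8(49), 0), (104, np.uint8(50), -1), (106, np.uint8(50), 1), (108, np.uint8(49), 0), (110, np.uint8(48), 0), (112, np.uint8(49), 0), (114, np.uint8(49), 0), (116, np.uint8(48), 0), (118, np.uint8(49), 0), (120, np.uint8(48), -1), (122, np.uint8(49), 0), (124, np.uint8(50), -1), (126, np.uint8(51), -1), (128, np.uint8(49), 0), (130, np.uint8(99), 6), (132, np.uint8(117), 9), (134, np.uint8(117), 9), (136, np.uint8(117), 9), (138, np.uint8(117), 10)]
col 230 [(62, np.uint8(154), 14), (64, np.uint8(117), 13), (66, np.uint8(118), 14), (68, np.uint8(118), 15), (70, np.uint8(118), 14), (72, n
[... 4037 characters left out ...]
t8(111), 14), (164, np.uint8(96), 13), (166, np.uint8(93), 11), (168, np.uint8(93), 9), (170, np.uint8(94), 5), (172, np.uint8(92), 1), (174, np.uint8(48), -2), (176, np.uint8(8), 0), (178, np.uint8(0), 0), (180, np.uint8(2), 0), (182, np.uint8(4), 0), (184, np.uint8(21), 0), (186, np.uint8(47), -1), (188, np.uint8(51), -1), (190, np.uint8(50), 0), (192, np.uint8(50), -1), (194, np.uint8(51), 0), (196, np.uint8(51), 0), (198, np.uint8(50), -1), (200, np.uint8(50), 0), (202, np.uint8(49), 0), (204, np.uint8(48), 0), (206, np.uint8(52), 1), (208, np.uint8(100), 50), (210, np.uint8(108), 52), (212, np.uint8(112), 52), (214, np.uint8(112), 51), (216, np.uint8(110), 53), (218, np.uint8(110), 51)]
```

View pics/crop2.png

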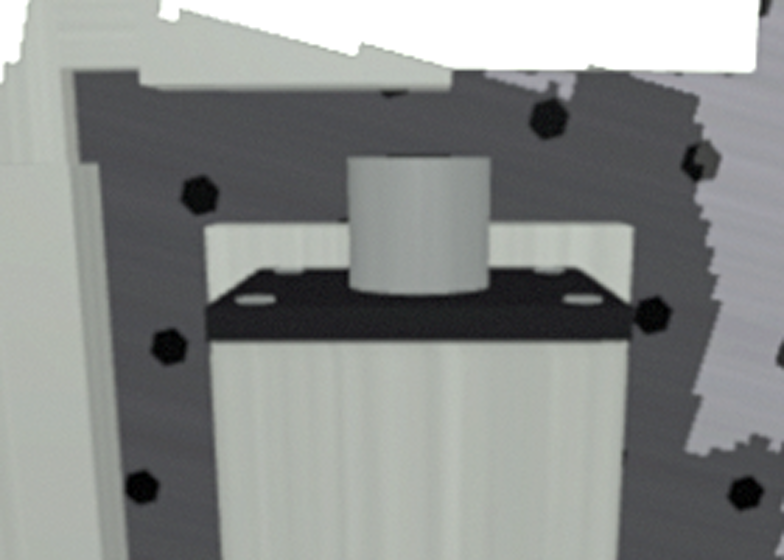

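The enlargement shows the short stop's lip from (140,88) to (450,88), the laser's base front corners at (205,225) and (633,225), and the long stop's face foot along (100,165) to (125,500).

```bash
python3 - <<'E'
from h import *
P,im,D=load('w2')
def line(a,z): return onplane(P,a,z)[:,:2]
L0=line([[168,150],[173.7,220]],0);L1=line([[157.3,150],[163,220]],.014)
S0=line([[195,82.2],[280,82.2]],0);S1=line([[195,80],[280,80]],.014)
B=line([[214,129.8],[345,129.6]],.010); BL=line([[203.7,150]],.010)
ang=lambda a:np.degrees(np.arctan2(*(a[1]-a[0])[::-1]))
print('yaw long',ang(L0)+180,ang(L1)+180,'short',ang(S0)+90,ang(S1)+90,'laser',ang(B)+90)
y=np.radians(14.7);ex=np.array([np.cos(y),np.sin(y)]);ey=np.array([-ex[1],ex[0]])
print('gap x',(S0-B[0])@ex*1000,(S1-B[0])@ex*1000,'gap y',(L0-BL[0])@ey*1000,(L1-BL[0])@ey*1000,ex,ey)
from fit import fit
E
```

```text
yaw long 14.841195764629532 14.4023701193818 short 14.485738094438048 14.481579091002928 laser 14.818434812538243
gap x [19.65407268 19.51696422] [19.65910026 19.53127265] gap y [18.26895534 18.18731186] [18.50871812 18.66648347] [0.96726775 0.25375794] [-0.25375794  0.96726775]
```

Gaps are x 19.6 mm and y 18.4 mm, with yaw within 0.2°. I'll close to about 3 mm, then press gently.

{"api": "step_arm", "payload": {
  "targets": [
    [0.4,[3,5,0],[0,0,-0.003]],
    [0.4,[6,10,0],[0,0,-0.003]],
    [0.4,[9,15,0],[0,0,-0.003]],
    [0.4,[11,18,0],[0,0,-0.003]],
    [0.4,[12,19,0],[0,0,-0.003]],
    [0.4,[12,19,0],[0,0,-0.003]]
  ]
}}

```text
time: 5.8
ee_pos: [0.6332, 0.0546, 0.0239]
tcp_rot: [179.9, 0.0, 14.4]
wrist_force: [-3.4, -3.9, 9.2]
opening: 0.0473
grasp_force: 44.3
```

{"api": "step_arm", "payload": {
  "targets": [
    [0.4,[-0.5,1.5,0],[0,0,0]],
    [0.4,[-0.8,3,0],[0,0,0]],
    [0.4,[-0.8,3,0],[0,0,0]]
  ]
}}

```text
time: 6.1
ee_pos: [0.633, 0.0573, 0.0239]
tcp_rot: [179.9, -0.0, 14.3]
wrist_force: [-0.1, -5.1, 6.3]
opening: 0.0474
grasp_force: 43.9
```

{"api": "step_arm", "payload": {
  "targets": [
    [0.4,[-0.3,1,0],[0,0,0]],
    [0.4,[-0.5,2,0],[0,0,0]],
    [0.4,[-0.8,3,0],[0,0,0]],
    [0.4,[-0.8,3,0],[0,0,0]]
  ]
}}

```text
time: 6.5
ee_pos: [0.6324, 0.06, 0.0239]
tcp_rot: [179.8, -0.0, 14.3]
wrist_force: [0.9, -7.2, 5.3]
opening: 0.0471
grasp_force: 44.0
```

{"api": "step_arm", "payload": {
  "targets": [
    [0.4,[-0.2,0.5,0],[0,0,0]],
    [0.4,[-0.3,1,0],[0,0,0]],
    [0.4,[-0.3,1,0],[0,0,0]]
  ]
}}

```text
time: 6.8
ee_pos: [0.6324, 0.0601, 0.024]
tcp_rot: [179.7, -0.1, 14.3]
wrist_force: [2.5, -10.9, 5.3]
opening: 0.0473
grasp_force: 43.9
```

{"api": "step_arm", "payload": {
  "targets": [
    [0.4,[1,0.3,0],[0,0,0]],
    [0.4,[2,0.5,0],[0,0,0]],
    [0.4,[3,0.8,0],[0,0,0]],
    [0.4,[4,1,0],[0,0,0]],
    [0.4,[4,1,0],[0,0,0]]
  ]
}}

```text
time: 7.3
ee_pos: [0.6342, 0.0605, 0.024]
tcp_rot: [179.8, 0.2, 14.3]
wrist_force: [-9.9, -14.6, 13.7]
opening: 0.0476
grasp_force: 44.9
```

```bash
python3 - <<'E'
from h import *
o=bot.get_obs();print(o['ee_pos'],o['torque'],o['wrist_force'])
P,im,D=shot('wrist','w3')
c=im[50:250,130:410,::-1]; c=cv2.convertScaleAbs(c,alpha=1.6); cv2.imwrite('pics/crop3.png',cv2.resize(c,None,fx=2.8,fy=2.8,interpolation=cv2.INTER_CUBIC))
E
```

```text
[0.63421746 0.0605216  0.02398464] [-2.38741844  1.74790065  0.23789133] [ -9.85465397 -14.61146248  13.66899321]
```

View pics/crop3.png

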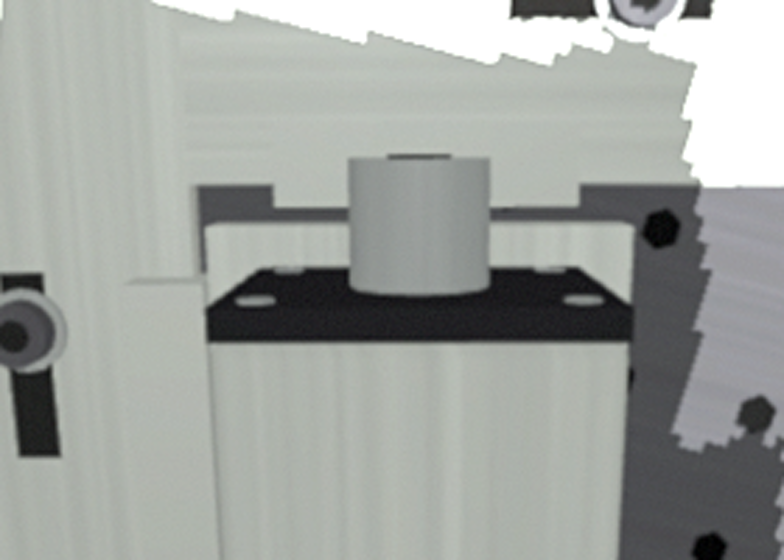

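The crop shows the long side touching the long stop along (207,300) to (217,555). About 2 mm remains at the short stop, between rows 207 and 223. Friction at the long stop is holding it, so I'll ease y slightly and push x.

{"api": "step_arm", "payload": {
  "targets": [
    [0.4,[0.3,-1,0],[0,0,0]],
    [0.4,[1.3,-0.7,0],[0,0,0]],
    [0.4,[2.3,-0.5,0],[0,0,0]],
    [0.4,[3,-0.3,0],[0,0,0]],
    [0.4,[3,-0.3,0],[0,0,0]]
  ]
}}

```text
time: 7.85
ee_pos: [0.6371, 0.0612, 0.0239]
tcp_rot: [179.9, 0.2, 14.3]
wrist_force: [-9.6, -9.7, 12.4]
opening: 0.0475
grasp_force: 44.6
```

{"api": "step_arm", "payload": {
  "targets": [
    [0.4,[1,0.3,0],[0,0,0]],
    [0.4,[2,0.5,0],[0,0,0]],
    [0.4,[2,0.5,0],[0,0,0]],
    [0.4,[2,0.5,0],[0,0,0]]
  ]
}}

```text
time: 8.25
ee_pos: [0.6372, 0.0612, 0.0239]
tcp_rot: [179.9, 0.4, 14.3]
wrist_force: [-21.1, -11.1, 18.2]
opening: 0.0474
grasp_force: 45.4
```

{"api": "step_arm", "payload": {
  "targets": [
    [0.4,[-0.6,1,0],[0,0,0]],
    [0.4,[-1.1,2,0],[0,0,0]],
    [0.4,[-1.1,2,0],[0,0,0]],
    [0.4,[-1.1,2,0],[0,0,0]]
  ]
}}

```text
time: 8.65
ee_pos: [0.6372, 0.0614, 0.024]
tcp_rot: [179.6, 0.3, 14.3]
wrist_force: [-15.2, -19.5, 17.8]
opening: 0.0476
grasp_force: 45.2
```

```bash
python3 - <<'E'
from h import *
o=bot.get_obs();print(o['ee_pos'],o['tcp_rot'],o['torque'],o['wrist_force'])
P,im,D=shot('wrist','w4')
c=im[50:250,130:410,::-1]; c=cv2.convertScaleAbs(c,alpha=1.6); cv2.imwrite('pics/crop4.png',cv2.resize(c,None,fx=2.8,fy=2.8,interpolation=cv2.INTER_CUBIC))
E
```

```text
[0.63715472 0.06137828 0.02404404] [179.63944438   0.33319674  14.25273693] [-3.68076233  2.65634981  0.43952713] [-15.16449404 -19.53427249  17.78074083]
```

View pics/crop4.png

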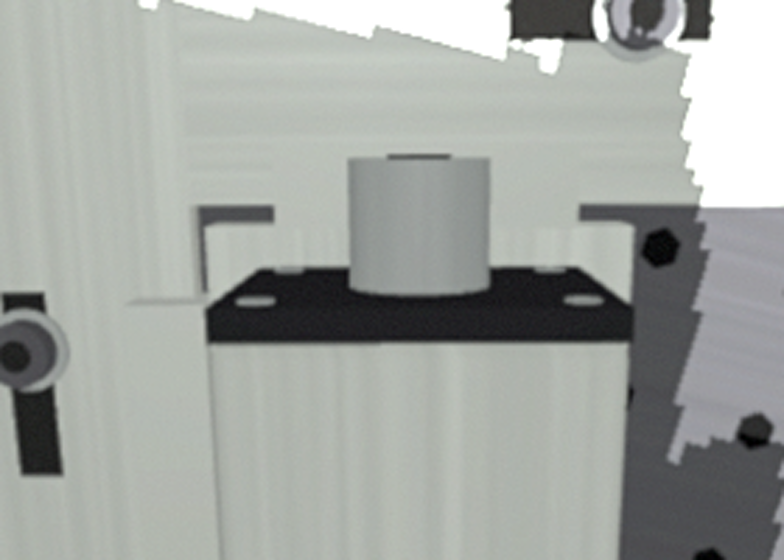

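The crop shows both gaps closed: the base front meets the short stop along row 225 (columns 275 to 580), and the left side meets the long stop. The yaw moment of +0.44 N m suggests the tool is turned about 0.2° too far clockwise, so I'll square it up.

{"api": "step_arm", "payload": {
  "targets": [
    [0.4,[0,0,0],[0,0,0.003]],
    [0.4,[0,0,0],[0,0,0.005]],
    [0.4,[0,0,0],[0,0,0.005]],
    [0.4,[0,0,0],[0,0,0.005]]
  ]
}}

```text
time: 9.1
ee_pos: [0.6372, 0.0614, 0.024]
tcp_rot: [179.7, 0.3, 14.5]
wrist_force: [-16.1, -20.2, 16.4]
opening: 0.0474
grasp_force: 45.2
```

```bash
python3 - <<'E'
from h import *
o=bot.get_obs();print(o['ee_pos'],o['tcp_rot'],o['torque'],o['wrist_force'])
E
```

```text
[0.63716725 0.06138523 0.02404448] [179.65996818   0.33137376  14.46083936] [-3.59662026  2.69451651 -0.53489077] [-16.1298308  -20.15104252  16.40173366]
```

{"api": "step_arm", "payload": {
  "targets": [
    [0.4,[0,0,0],[0,0,-0.0025]],
    [0.4,[0,0,0],[0,0,-0.0025]],
    [0.4,[0,0,0],[0,0,-0.0025]],
    [0.4,[0,0,0],[0,0,-0.0025]]
  ]
}}

```text
time: 9.5
ee_pos: [0.6372, 0.0614, 0.0241]
tcp_rot: [179.7, 0.3, 14.4]
wrist_force: [-15.2, -19.7, 17.3]
opening: 0.047
grasp_force: 45.2
```

```bash
python3 - <<'E'
from h import *
o=bot.get_obs();print(o['ee_pos'],o['tcp_rot'],o['torque'],o['wrist_force'],o['time'])
P,im,D=shot('top','top5')
for t in('top0','top5'):
  g=load(t)[1]
a=cv2.cvtColor(load('top0')[1],cv2.COLOR_RGB2GRAY);b=cv2.cvtColor(im,cv2.COLOR_RGB2GRAY)
for n,(u,v) in dict(fork_a=(139,256),fork_b=(413,149),driver=(217,275),post=(343,140)).items():
  print(n,cv2.absdiff(a,b)[v-20:v+20,u-18:u+18].mean().round(1))
cv2.imwrite('pics/top5x.png',im[:,:,::-1])
E
```

```text
[0.63718491 0.06136826 0.02405132] [179.6515343    0.32953445  14.35317498] [-3.60123725  2.73787594 -0.01774532] [-15.19712418 -19.69766525  17.31840049] 9.5
fork_a 16.4
fork_b 16.5
driver 100.1
post 14.4
```

View pics/top5x.png

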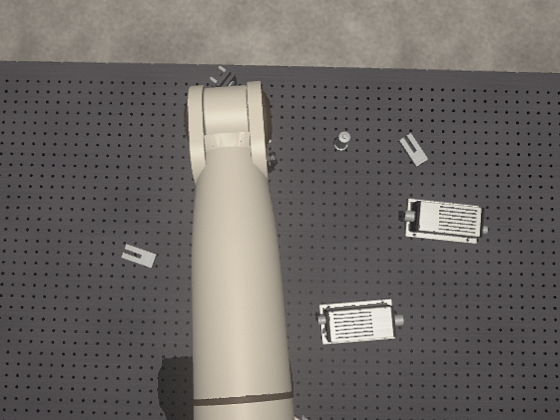

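The top view shows the arm over the bracket. The forks at (139,256) and (413,149) and the post at (343,140) have not moved, and neither have the look-alikes. The arm passes well above the driver. The laser is pressed at about 20 N and 15 N on the two stops, with no yaw moment.

```bash
python3 -c "
from workcell import bot
print(bot.job_done())"
```

```text
the job is handed in; nothing more can be done
None
```

The smallest laser was slid flat into the bracket and the job handed in with it still gripped and pressed against both stops, at about 20 N on the short one and 15 N on the long one; the forks and post show no movement, and the screwdriver was hidden under the arm in the last picture.

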